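Swap the wax tins behind the bottles in the finishing caddy

ROBOT

A 6-joint arm with a two-finger parallel gripper is mounted at the origin on the work surface. World frame = base frame: x ahead of the robot, y to its left, z up, the work surface at z = 0. Lengths are in m, angles in rad, forces in N, time in s.
With the tool pointing down it reaches from about 0.375 to 0.925 m from the base axis. Payload 5.7 kg.
Tool frame: the origin (TCP) lies at the very end of the fingers, on their centre line; the grasp point (between the pads) lies 19 mm behind it (grasp_offset is the z of the grasp point in the tool frame, in m); z points along the fingers, y is the line along which they close (so a half turn about z gives the same grasp; the last joint's range is limited). The gripper opens to 85 mm and grips with 20 to 120 N. Pads are 22 mm wide; open, the fingers measure 114 mm over their backs; the gripper's body (76 mm by 85 mm) begins 54 mm behind the grasp point. The pads swing forward as they close: fully open they stand 13 mm farther back than shut.
Start: joints at [-1.367, 0.359, 1.51, -0, 1.272, -0.115], TCP at [0.188, -0.57, 0.231] pointing down, gripper open.
Joint ranges: [-2.97, 2.97], [-1.01, 2.36], [0.21, 2.38], [-0.96, 4.11], [0.2, 2.71], [-2.98, 2.98]. Speed limits (rad/s): [2.39, 2.39, 3.14, 3.14, 3.14, 3.14].

INTERFACE

Orientations are given as a unit quaternion [w, x, y, z].
In Python, from plant import * gives the robot as it stands. The module is installed in compiled form; this text tells all that it offers.
- The arm moves only by the tool play_rows, never from a script. Its arguments are lists of equal length, an entry for each row: "delta_rot": the turn, a rotation vector about the tool's x, y, z in a scale on which 1.0 is 4 rad, a list of three; "offset": the shift along the tool's x, y, z in shares of 1000 mm (1.0 is 1000 mm), a list of three; "grip": the finger opening in mm, from 0 to 85.4. A call has 1 to 20 rows; each row is the pose to reach, as a shift and turn from the pose commanded when the call began, along the tool's axes at that moment; what a row does not reach only later rows make up. A row lasts 1/10 s, in which the tool goes at most 50 mm and 8.59 degrees, less where a joint would pass 70% of its speed; a pose out of reach is approached as far as the arm can. No shift or turn number may pass 1 either way. A call with a gripper value outside its range is refused whole. The fingers move at their own pace and stop on an object; "grip_force" is the grip in N (left out, the last holds). Time passes only in rows, so rows that repeat a pose let the fingers close. It gives the time, the measured TCP pose, the force, the opening and the grip force at its end, in the units of the state.
- state(): the state, without advancing time (a new reading comes with each control period).
- camera(name): name is "scene" or "top" or "wrist"; returns (picture, depth): 420x560x3 uint8, red, green, blue; 420x560 float32, m along the optical axis (not along the pixel's ray), 0 where there is no reading.
- calibration(name): a dict with "camera_matrix" (3x3 intrinsics, pixels), "dist" ([k1, k2, p1, p2, k3] as OpenCV has them; the pictures are not rectified), "R" (3x3) and "t" (3): a world point X has camera coordinates R X + t. Camera axes: x right, y down, z forward; pixel columns grow to the right and rows downward; lengths in m; the calibration is good to about 2 mm. A picture is of the moment at which its call begins: read the wrist's pose just before it. calibration takes no time and is no camera call; for the wrist camera it gives the pose at the moment of the call.
- hand_in(): hands the job in; it is judged then, once.
The state is a dict: "clock": time; "qpos": joint angles; "joint_vel": joint speeds; "effort": joint torques, N m; "eef_pos": TCP position; "tool_rot": TCP orientation; "ft_force": force on the tool from outside, world axes, zero at the start; "wrist_torque": the same for the moment, N m; "gripper_width": finger opening in m; "grip_force": force on a finger pad.
Only numpy, scipy, OpenCV 4.12 (cv2) and the standard library are available. Lean on these libraries where they do the work, as an engineer would, in place of code of your own. Each camera call takes 0.05 s, during which the arm holds its last target. There are 200 camera calls.

TASK

The carving is ready for dark wax: the dark tin stands at the back of the wooden caddy, hemmed in by the green spray bottle and the white glue bottle. Stand both bottles upright on the steel tray, then put the dark tin on the cork mat and stand the light tin from the mat in the place in the caddy where the dark one was, and finally put each bottle back in its own place in the caddy. Knock no bottle or tin over and leave the carving lying where it is.

Things in the scene. Friction and masses are not known exactly. Their poses are not given: they have to be found in the camera images.
- caddy: Fixed light-wood tray, 150 (x) by 190 (y) mm, front is -x, origin at centre of underside. Floor at z 8 mm; front and back lips 16 mm high, end boards at y = -91 and +91 36 mm high. Three grey-green felt pads (64 mm) mark places: bottles in front at (-30,+41) and (-30,-41) mm, which in which varies; a tin at the back at (+27,0) mm. Each thing starts within 5 mm of its pad's centre.
- tray: Fixed shallow bare steel drip tray, 150 (x) by 220 (y) mm, origin at the centre of its underside. Floor at z 3 mm, rim 12 mm high. A paint brush about 170 mm long lies in it along y, some 45 mm behind the centre (+x); the front and middle are free for the two bottles.
- mat: Cork mat, fixed, 190 (x) by 210 (y) mm, 4 mm thick, origin at the centre of its underside. The light tin stands in its front half (x about -45 mm) on the +y side, the carving lies in its back half, and the front half on the -y side is free.
- spray_bottle: Green round bottle with white trigger head, 177 mm tall, about 0.26 kg, origin at centre of underside, z up. Body 54 mm in diameter up to 75 mm, narrowing to a white collar of 31 mm (z 128 to 145). The head, z 145 to 177, is a block with flat sides 24 mm wide (along y), from x = -30 to +22 mm, nozzle to -x: pinch it from above across its sides at z about 160.
- glue_bottle: White round bottle with a blue band and red round cap, 156 mm tall, about 0.28 kg, origin at centre of underside, z up. Body 54 mm in diameter up to 92 mm, then narrowing. The cap is a cylinder 26 mm in diameter from z 118 to 156: pinch it from above at z about 140.
- dark_tin: Closed round tin of dark wax, dark brown with a brass line, 60 mm in diameter, 38 mm tall, 0.14 kg or so, origin at the centre of its underside, z up.
- light_tin: Closed round tin of light wax, pale yellow with a brass line, 60 mm in diameter, 38 mm tall, 0.14 kg or so, origin at the centre of its underside, z up.
- carving: Round carved wooden rosette, 84 mm in diameter, 25 mm high, lying loose on the back half of the mat, origin at the centre of its underside. To be left where it lies.
Not all that is in view belongs to the job. Several things have the shape of the dark_tin; the one meant has the colours described above.

How it is judged:
By the outcome, as a careful person would: the job done as asked, in the order asked, and still so for the second after the job is handed in, with the robot touching nothing.
It also fails if it takes over 144 s, if anything falls off the work surface, if the arm or the gripper's body presses on something with over 40 N, if the wrist force passes 120 N, or if a joint passes its speed limit or range.

## Working session

There is one attempt and no reset: what is moved stays moved. The work goes in short steps, Python scripts to look and compute and a tool call to move; the robot and the scene stay as the last step left them, time stands still between calls to the robot, and variables do not carry over. Pictures are saved under pics/ and viewed, at most 14 in all, crops included, and the job is handed in when it is done.

Besides the shell and the picture viewer there is one more tool, called after "Request:" as name(argument=value, ...), one argument or row to a line, values as JSON. play_rows: Moves the arm, as the interface text tells. Its arguments: {"type":"object","properties":{"delta_rot":{"type":"array"},"offset":{"type":"array"},"grip":{"type":"array"},"grip_force":{"type":"number"}},"required":["delta_rot","offset","grip"]}

```bash
mkdir -p pics
cat > h.py <<'E'
from plant import *
import numpy as np, cv2
def snap(n,f):
    c=calibration(n); p,d=camera(n); cv2.imwrite(f'pics/{f}.png',p[:,:,::-1]); np.savez(f'pics/{f}.npz',p=p,d=d,K=c["camera_matrix"],D=c["dist"],R=c["R"],t=c["t"]); return p,d,c
def ld(f):
    z=np.load(f'pics/{f}.npz'); return z['p'],z['d'],dict(camera_matrix=z['K'],dist=z['D'],R=z['R'],t=z['t'])
def und(c,uv): return cv2.undistortPoints(np.float64(uv).reshape(-1,1,2),np.array(c["camera_matrix"]),np.array(c["dist"])).reshape(-1,2)
def plane(c,uv,z):
    r=und(c,uv); R=np.array(c["R"]);t=np.array(c["t"]).ravel()
    D=np.c_[r,np.ones(len(r))]@R; o=-R.T@t
    return o+D*((z-o[2])/D[:,2])[:,None]
def cloud(d,c):
    v,u=np.mgrid[0:d.shape[0],0:d.shape[1]]; r=und(c,np.c_[u.ravel(),v.ravel()])
    P=np.c_[r,np.ones(len(r))]*d.ravel()[:,None]
    return ((P-np.array(c["t"]).ravel())@np.array(c["R"])).reshape(*d.shape,3)
E
python3 - <<'E'
from h import *
print(state())
for n in("scene","top"):
    snap(n,n+"0")
print(calibration("top"))
a=cv2.imread('pics/scene0.png');b=cv2.imread('pics/top0.png')
E
```

```text
{'clock': 0.0, 'qpos': array([-1.36710331e+00,  3.59491202e-01,  1.51144962e+00,  6.01217582e-06,
        1.27249026e+00, -1.15080172e-01]), 'joint_vel': array([-0.00028116,  0.00036069, -0.00022565,  0.00051458, -0.0011065 ,
       -0.00119568]), 'effort': array([-1.52822755e-03, -5.27620733e+01, -2.78618020e+01, -1.21218854e-04,
        1.34733881e-02,  6.73045022e-06]), 'eef_pos': array([ 0.18790766, -0.56909511,  0.23045526]), 'tool_rot': array([-9.18438537e-04,  9.87324548e-01,  1.58711665e-01, -3.78440407e-05]), 'ft_force': array([ 0.31771785, -0.14082738, -0.27868934]), 'wrist_torque': array([ 0.06241987,  0.03055592, -0.01869845]), 'grip_force': 0.0, 'gripper_width': 0.08499420449969732}
{'camera_matrix': array([[532.39480146,   0.        , 280.45643968],
       [  0.        , 532.39480146, 212.42413204],
       [  0.        ,   0.        ,   1.        ]]), 'dist': array([-0.07739881,  0.        ,  0.        ,  0.        ,  0.        ]), 'R': array([[ 0.02812126, -0.99959729, -0.00380095],
       [-0.99677994, -0.02775594, -0.07522872],
       [ 0.07509292,  0.00590423, -0.99715906]]), 't': array([0.03765266, 0.53230156, 1.31483016])}
```

View pics/top0.png

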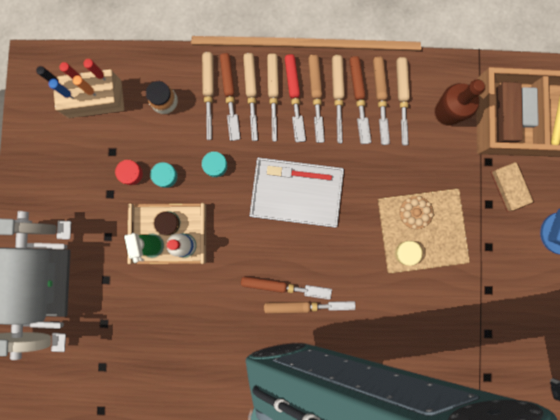

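View pics/scene0.png

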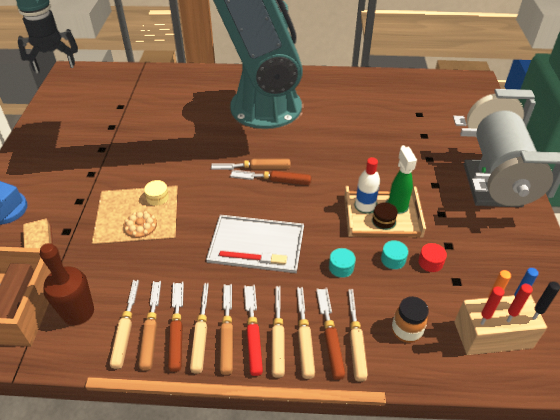

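```bash
cat > m.py <<'E'
from h import *
for s in("top0","scene0"):
    p,d,c=ld(s); P=cloud(d,c); ok=d>0
    hsv=cv2.cvtColor(p,cv2.COLOR_RGB2HSV).astype(int)
    def box(name,m):
        q=P[m&ok]
        if len(q)<20: print(s,name,'few',len(q));return
        (cx,cy),(w,h),a=cv2.minAreaRect(np.float32(q[:,:2]*1000)); print(s,name,len(q),'c',round(cx,1),round(cy,1),'wh',round(w,1),round(h,1),'a',round(a,1),'z',np.round(np.percentile(q[:,2],[2,50,98])*1000,1))
    X,Y,Z=P[...,0],P[...,1],P[...,2]
    def reg(u0,u1,v0,v1):
        # by top pixel region converted to world
        ct=ld("top0")[2]; w=plane(ct,[[u0,v0],[u1,v1]],0.02)
        return (X<w[0,0])&(X>w[1,0])&(Y<w[0,1])&(Y>w[1,1])
    cad=reg(115,218,195,275); tr=reg(240,352,150,235); mt=reg(368,478,180,280)
    box('caddy',cad&(Z>.006)&(Z<.04)); box('caddytop',cad&(Z>.03)&(Z<.04)); 
    box('tray',tr&(Z>.006)&(Z<.016)); box('traylow',tr&(Z>.0015)&(Z<.016))
    box('mat',mt&(Z>.002)&(Z<.008)&(hsv[...,1]>60)); box('ltin',mt&(Z>.036)); box('carv',mt&(Z>.012)&(Z<.033))
    box('dtin',cad&(Z>.038)&(Z<.056)&(hsv[...,2]<90))
    box('head',cad&(Z>.160)&(hsv[...,1]<60)); box('headtop',cad&(Z>.178)&(Z<.19))
    box('cap',cad&(Z>.135)&(hsv[...,1]>120)&((hsv[...,0]<12)|(hsv[...,0]>170)));box('captop',cad&(Z>.157)&(hsv[...,1]>120)&((hsv[...,0]<12)|(hsv[...,0]>170)))
    box('glue',cad&(Z>.06)&(Z<.09)&((hsv[...,1]<60)|(abs(hsv[...,0]-110)<15)));box('green',cad&(Z>.03)&(Z<.09)&(abs(hsv[...,0]-68)<15)&(hsv[...,1]>100))
    if s=="top0": 
        k=cv2.resize(p[190:275,115:225],None,fx=5,fy=5,interpolation=2); cv2.imwrite('pics/crop1.png',k[:,:,::-1])
E
python3 m.py
```

```text
top0 caddy 2688 c 467.0 338.1 wh 267.2 190.7 a 89.8 z [ 6.2 10.8 38.4]
top0 caddytop 357 c 471.0 336.6 wh 149.1 191.6 a 1.8 z [30.7 36.  39.8]
top0 tray 1721 c 582.4 15.8 wh 205.5 286.7 a 0.2 z [ 6.1  8.7 15.7]
top0 traylow 5533 c 583.0 15.7 wh 287.3 207.2 a 89.9 z [ 1.6  4.5 14.8]
top0 mat 4905 c 497.2 -307.1 wh 244.2 281.8 a 0.1 z [2.1 4.4 7.8]
top0 ltin 473 c 470.4 -282.4 wh 60.8 131.4 a 63.5 z [37.6 42.9 48.6]
top0 carv 910 c 501.9 -310.3 wh 169.1 187.7 a 9.6 z [12.4 21.1 31. ]
top0 dtin 439 c 472.0 316.9 wh 102.8 98.5 a 3.3 z [39.8 46.8 53.3]
top0 head 345 c 442.7 344.3 wh 61.7 93.2 a 19.7 z [161.5 183.9 189.3]
top0 headtop 286 c 431.1 375.9 wh 61.8 26.1 a 16.6 z [179.  184.5 189.1]
top0 cap 102 c 441.5 292.0 wh 20.2 23.7 a 3.0 z [144.3 163.6 167.9]
top0 captop 90 c 441.5 292.0 wh 20.2 23.7 a 3.0 z [160.5 164.  168.1]
top0 glue 55 c 441.7 276.2 wh 21.3 52.7 a 89.4 z [62.7 78.1 88.4]
top0 green 120 c 440.6 357.9 wh 17.2 46.1 a 87.8 z [31.8 69.8 89.3]
scene0 caddy 2118 c 465.2 354.6 wh 177.6 221.6 a 1.8 z [ 6.2 13.  38.1]
scene0 caddytop 452 c 473.4 339.3 wh 151.4 190.5 a 2.2 z [3
[... 167 characters left out ...]
at 2721 c 497.5 -307.3 wh 279.9 243.4 a 89.9 z [2.1 4.  7.5]
scene0 ltin 298 c 441.9 -264.5 wh 63.2 59.0 a 48.0 z [36.3 41.1 45.6]
scene0 carv 704 c 505.8 -283.0 wh 83.7 162.2 a 83.7 z [12.5 20.9 31.1]
scene0 dtin 396 c 494.2 344.0 wh 59.6 81.4 a 44.2 z [39.1 44.7 53.5]
scene0 head 267 c 436.5 377.3 wh 65.2 26.1 a 13.8 z [161.8 181.2 186.5]
scene0 headtop 164 c 436.2 377.9 wh 65.0 24.7 a 13.8 z [179.  183.5 186.7]
scene0 cap 127 c 444.5 294.8 wh 23.4 28.7 a 78.9 z [136.3 157.3 165.4]
scene0 captop 65 c 444.1 294.6 wh 20.2 28.2 a 87.4 z [157.3 162.  166.1]
scene0 glue 179 c 460.2 291.0 wh 51.7 31.2 a 77.0 z [60.7 75.5 89.7]
scene0 green 351 c 460.9 377.7 wh 52.7 28.5 a 86.1 z [31.3 61.6 88.9]
```

View pics/crop1.png

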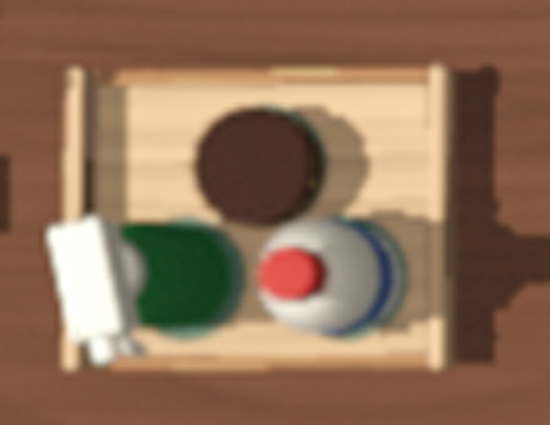

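```bash
cat > m2.py <<'E'
from h import *
def comp(m,seed):
    n,l,st,ce=cv2.connectedComponentsWithStats(m.astype(np.uint8)); 
    y,x=np.nonzero(l); i=np.argmin((x-seed[0])**2+(y-seed[1])**2); return l==l[y[i],x[i]]
def hullw(m,c,z):
    cn=max(cv2.findContours(m.astype(np.uint8),cv2.RETR_EXTERNAL,cv2.CHAIN_APPROX_NONE)[0],key=cv2.contourArea).reshape(-1,2)
    return plane(c,cn,z)[:,:2]*1000
def rect(n,q): (a,b),(w,h),g=cv2.minAreaRect(np.float32(q)); print(n,'rect',np.round([a,b,w,h,g],1))
def circ(n,q): (a,b),r=cv2.minEnclosingCircle(np.float32(q)); e=cv2.fitEllipse(np.float32(q)); print(n,'circ',np.round([a,b,2*r],1),'ell',np.round([*e[0],*e[1]],1))
if __name__=="__main__":
  for s,sd in(("top0",dict(tray=(300,200),mat=(400,255),lt=(409,253),ct=(416,212),dt=(166,223),head=(133,246),cap=(174,245))),("scene0",dict(tray=(250,232),mat=(120,230),lt=(156,188),ct=(140,222),dt=(385,210),head=(406,160),cap=(371,165)))):
    p,d,c=ld(s); P=cloud(d,c); Z=P[...,2]; h=cv2.cvtColor(p,cv2.COLOR_RGB2HSV).astype(int); H,S,V=h[...,0],h[...,1],h[...,2]
    rect(s+' tray',hullw(comp((S<45)&(V>110)&(Z<.03),sd['tray']),c,.011))
    rect(s+' mat',hullw(comp((V>140)&(S<170)&(H>10)&(H<35)&(Z<.1),sd['mat']),c,.004))
    print(p[sd['lt'][1],sd['lt'][0]],p[sd['dt'][1],sd['dt'][0]],p[sd['mat'][1],sd['mat'][0]])
    circ(s+' lt',hullw(comp((Z>.0385)&(Z<.05)&(V>150)&(H>20),sd['lt']),c,.042))
    circ(s+' carv',hullw(comp((Z>.011)&(Z<.04),sd['ct']),c,.02))
    circ(s+' dt',hullw(comp((Z>.0425)&(Z<.052)&(V<110),sd['dt']),c,.046))
    rect(s+' head',hullw(comp((Z>.178)&(Z<.195)&(S<60),sd['head']),c,.185))
    circ(s+' cap',hullw(comp((Z>.155)&(S>120)&((H<12)|(H>170)),sd['cap']),c,.164))
E
python3 m2.py
```

```text
top0 tray rect [585.   13.7 223.8 153.2  84.4]
top0 mat rect [ 496.8 -311.7  195.4  216.     8.4]
[255 241 183] [75 50 40] [255 242 185]
top0 lt circ [ 437.7 -266.1   61.4] ell [ 437.9 -266.3   57.    59.2]
top0 carv circ [ 541.7 -287.4   86. ] ell [ 541.5 -288.1   81.1   82.3]
top0 dt circ [495.5 334.9  57.6] ell [495.2 335.4  53.1  55.3]
top0 head rect [431.3 374.6  61.6  25.9  16.8]
top0 cap circ [441.6 292.1  25.3] ell [441.7 291.9  20.8  23.9]
scene0 tray rect [589.6  15.4 221.8 158.8  84.3]
scene0 mat rect [ 436.9 -205.9  295.   500.5    7.2]
[255 254 184] [60 28 16] [252 217 135]
scene0 lt circ [ 442.8 -263.1   62.5] ell [ 442.3 -263.5   55.5   57.9]
scene0 carv circ [ 549.8 -286.1   86.4] ell [ 550.1 -285.9   79.1   80.6]
scene0 dt circ [502.  337.2  61.1] ell [501.4 338.2  53.9  57.5]
scene0 head rect [441.5 376.6  62.8  26.3  14.9]
scene0 cap circ [450.8 293.2  31.6] ell [450.8 293.7  20.9  32. ]
```

```bash
cat > g.py <<'E'
from h import *
import sys
from scipy.spatial.transform import Rotation as Ro
def off(x,y,z,yaw):
    s=state(); q=np.array(s["tool_rot"]); R=Ro.from_quat([*q[1:],q[0]])
    T=Ro.from_euler('z',yaw,degrees=True)*Ro.from_euler('x',180,degrees=True)
    return np.round(R.inv().apply(np.array([x,y,z])-np.array(s["eef_pos"])*1000),1),np.round((R.inv()*T).as_rotvec(),3)
if __name__=="__main__":
    for a in sys.argv[1:]: print(a,*off(*map(float,a.split(','))))
E
python3 g.py 420,-270,260,0 443,293,260,0
```

```text
420,-270,260,0 [ 314.2 -211.4  -29.1] [-0.002  0.     0.319]
443,293,260,0 [ 512.5 -738.8  -28.2] [-0.002  0.     0.319]
```

Units first: shifts go in shares of 1000 mm and turns go in shares of 4 rad. So 314 mm / 1000 = 0.314, 270 mm / 1000 = 0.27, 0.319 rad / 4 = 0.0798.

Request:
play_rows(
  delta_rot=[
    [0,0,0.02],
    [0,0,0.04],
    [0,0,0.06],
    [0,0,0.0798],
    [0,0,0.0798],
    [0,0,0.0798],
    [0,0,0.0798],
    [0,0,0.0798],
    [0,0,0.0798],
    [0,0,0.0798],
    [0,0,0.0798],
    [0,0,0.0798],
  ],
  offset=[
    [0.03,-0.02,-0.01],
    [0.07,-0.045,-0.02],
    [0.11,-0.075,-0.029],
    [0.15,-0.1,-0.029],
    [0.19,-0.128,-0.029],
    [0.23,-0.155,-0.029],
    [0.27,-0.18,-0.029],
    [0.3,-0.202,-0.029],
    [0.314,-0.211,-0.029],
    [0.314,-0.211,-0.029],
    [0.314,-0.211,-0.029],
    [0.314,-0.211,-0.029],
  ],
  grip=[85,85,85,85,85,85,85,85,85,85,85,85],
  grip_force=60,
)

```text
clock: 1.3
eef_pos: [0.4195, -0.2717, 0.2601]
tool_rot: [0.0, 1.0, -0.0, -0.0]
ft_force: [-0.3, -0.2, -0.1]
gripper_width: 0.0853
grip_force: 0.0
```

```bash
python3 - <<'E'
from h import *
p,d,c=snap("wrist","w1"); print(state()['clock'],-np.array(c['R']).T@np.array(c['t']),c['R'][2])
E
python3 g.py 443,293,260,0
```

```text
1.35 [ 0.49206313 -0.27040104  0.40217005] [-2.87584660e-01  8.77112631e-04 -9.57754819e-01]
443,293,260,0 [ 2.270e+01 -5.648e+02  1.000e-01] [-0.     0.    -0.001]
```

View pics/w1.png

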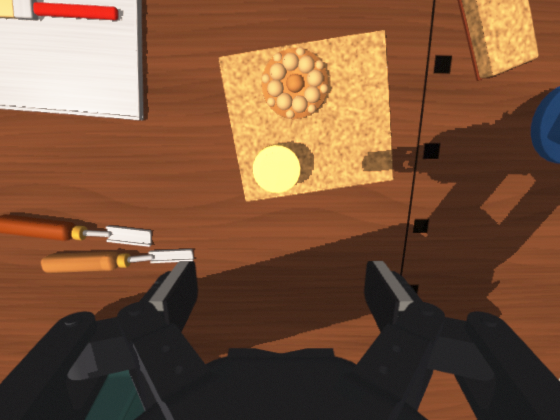

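The wrist view shows the mat, the light tin at (276,169), the carving at (295,82), and the free corner near (345,160).

```bash
cat > m3.py <<'E'
from m2 import *
p,d,c=ld("w1"); P=cloud(d,c); Z=P[...,2]; h=cv2.cvtColor(p,cv2.COLOR_RGB2HSV).astype(int); H,S,V=h[...,0],h[...,1],h[...,2]
circ('lt',hullw(comp((Z>.036)&(Z<.05),(276,169)),c,.042))
circ('carv',hullw(comp((Z>.011)&(Z<.04)&(np.arange(420)[:,None]<125),(295,82)),c,.02))
rect('mat',hullw(comp((Z>.002)&(Z<.06)&(np.arange(560)[None]<400),(235,100)),c,.004))
print(np.round(plane(c,[[220,57],[384,31],[393,181],[245,201]],.004)*1000,1))
E
python3 m3.py
```

```text
lt circ [ 440.  -264.6   59.7] ell [ 439.9 -264.5   57.9   58.4]
carv circ [ 541.9 -287.5   83.1] ell [ 541.5 -287.3   80.6   81.1]
mat rect [ 498.  -309.   189.4  210.3    8.8]
[[ 575.1 -194.2    4. ]
 [ 605.2 -397.7    4. ]
 [ 417.5 -427.7    4. ]
 [ 388.5 -219.4    4. ]]
```

In the tool's units: -555 mm / 1000 = -0.555, -545 mm / 1000 = -0.545.

Request:
play_rows(
  delta_rot=[
    [0,0,0],
    [0,0,0],
    [0,0,0],
    [0,0,0],
    [0,0,0],
    [0,0,0],
    [0,0,0],
    [0,0,0],
    [0,0,0],
    [0,0,0],
    [0,0,0],
    [0,0,0],
    [0,0,0],
    [0,0,0],
    [0,0,0],
    [0,0,0],
    [0,0,0],
  ],
  offset=[
    [0,-0.02,0],
    [0,-0.055,0],
    [0,-0.095,0],
    [0,-0.14,0],
    [0,-0.185,0],
    [0,-0.23,0],
    [0,-0.275,0],
    [0,-0.32,0],
    [0,-0.365,0],
    [0,-0.41,0],
    [0,-0.45,0],
    [-0.005,-0.49,0],
    [-0.015,-0.525,0],
    [-0.02,-0.545,0],
    [-0.02,-0.555,0],
    [-0.02,-0.555,0],
    [-0.02,-0.555,0],
  ],
  grip=[80,70,60,60,60,60,60,60,60,60,60,60,60,60,60,60,60],
)

```text
clock: 3.05
eef_pos: [0.4007, 0.2829, 0.2603]
tool_rot: [0.0, 1.0, -0.0, -0.0]
ft_force: [-0.6, 0.7, -0.2]
gripper_width: 0.0598
grip_force: 0.0
```

Run:
```python
from h import *
p,d,c=snap("wrist","w2"); print(state()['clock'],state()['eef_pos'],-np.array(c['R']).T@np.array(c['t']))
```

```text
3.1 [0.40068153 0.28277213 0.26027669] [0.47319418 0.28428974 0.40232711]
```

View pics/w2.png

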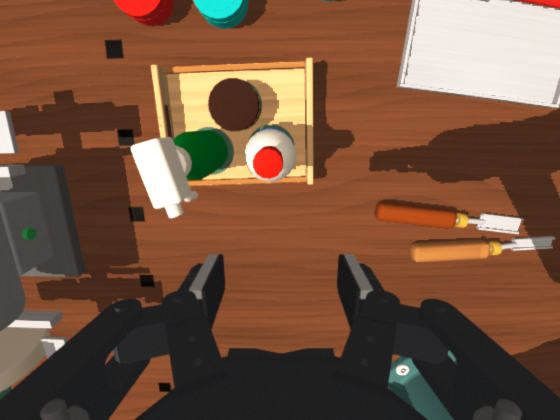

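The wrist view shows the dark tin at (233,104), the glue cap at (268,162), the spray head at (163,172), with the caddy end boards at columns 160 and 310. Red/teal tins at (145,5),(220,10) are decoys; the dark brown one in the caddy fits.

```bash
cat > m4.py <<'E'
from m2 import *
p,d,c=ld("w2"); P=cloud(d,c); Z=P[...,2]; h=cv2.cvtColor(p,cv2.COLOR_RGB2HSV).astype(int); H,S,V=h[...,0],h[...,1],h[...,2]
v,u=np.mgrid[0:420,0:560]; R=(u>125)&(u<330)&(v>40)&(v<225)&(d>0)
circ('cap',hullw(comp(R&(Z>.155)&(S>120)&((H<12)|(H>170)),(268,162)),c,.164))
q=P[R&(Z>.158)&(S>120)&((H<12)|(H>170))];print('cap z',np.median(q[:,2]))
m=comp(R&(Z>.175)&(S<60),(163,172)); rect('head',hullw(m,c,.185)); print(np.round(np.median(P[m],0),4))
circ('dt',hullw(comp(R&(Z>.040)&(Z<.055)&(V<110),(233,100)),c,.046))
for n,a,b in(('L',150,175),('R',300,318)):
    q=P[R&(Z>.031)&(Z<.041)&(u>a)&(u<b)&(S>40)]; (x,y),wh,g=cv2.minAreaRect(np.float32(q[:,:2]*1000)); print(n,len(q),np.round([x,y,*wh,g],1))
E
python3 m4.py; python3 g.py 442,293,200,0
```

```text
cap circ [443.8 295.1  25.6] ell [443.8 295.   23.8  24.9]
cap z 0.1631657031027102
head rect [433.8 376.3  60.8  27.1  16. ]
[0.4373 0.3771 0.1842]
dt circ [496.4 339.1  58.7] ell [496.5 339.1  56.9  57.5]
L 535 [502.  431.1  83.6   9.4   1.8]
R 821 [475.9 248.8 148.5   8.1   2. ]
442,293,200,0 [ 41.3 -10.3  60.3] [ 0.001  0.    -0.002]
```

In the tool's units: 130 mm / 1000 = 0.13, 122 mm / 1000 = 0.122.

Request:
play_rows(
  delta_rot=[
    [0,0,0],
    [0,0,0],
    [0,0,0],
    [0,0,0],
    [0,0,0],
    [0,0,0],
    [0,0,0],
    [0,0,0],
    [0,0,0],
    [0,0,0],
    [0,0,0],
    [0,0,0],
    [0,0,0],
  ],
  offset=[
    [0.02,-0.006,0.02],
    [0.043,-0.012,0.05],
    [0.043,-0.012,0.08],
    [0.043,-0.012,0.105],
    [0.043,-0.012,0.122],
    [0.043,-0.012,0.13],
    [0.043,-0.012,0.13],
    [0.043,-0.012,0.13],
    [0.043,-0.012,0.13],
    [0.043,-0.012,0.13],
    [0.043,-0.012,0.13],
    [0.043,-0.012,0.13],
    [0.043,-0.012,0.13],
  ],
  grip=[60,60,60,60,60,60,60,20,20,20,20,20,20],
  grip_force=60,
)

```text
clock: 4.4
eef_pos: [0.4441, 0.2959, 0.1317]
tool_rot: [-0.0, 1.0, 0.0, 0.001]
ft_force: [0.5, -3.2, 6.0]
gripper_width: 0.0246
grip_force: 58.9
```

```bash
python3 g.py 556,-33,190,0 ; python3 -c "
from plant import *;s=state();print(s['gripper_width'],s['grip_force'],s['ft_force'],s['qpos'])"
```

```text
556,-33,190,0 [111.9 329.  -58.1] [-0.    -0.002  0.   ]
0.024565795647449047 58.871047496795654 [ 0.52159498 -3.20628396  6.03912551] [ 4.59047104e-01  3.78274870e-01  1.76775386e+00 -1.18805568e-03
  9.93544244e-01  2.03009549e+00]
```

In the tool's units: 329 mm / 1000 = 0.329, 112 mm / 1000 = 0.112.

Request:
play_rows(
  delta_rot=[
    [0,0,0],
    [0,0,0],
    [0,0,0],
    [0,0,0],
    [0,0,0],
    [0,0,0],
    [0,0,0],
    [0,0,0],
    [0,0,0],
    [0,0,0],
    [0,0,0],
    [0,0,0],
    [0,0,0],
    [0,0,0],
    [0,0,0],
    [0,0,0],
    [0,0,0],
    [0,0,0],
    [0,0,0],
    [0,0,0],
  ],
  offset=[
    [0,0,-0.008],
    [0,0,-0.022],
    [0,0,-0.04],
    [0,0,-0.054],
    [0.003,0.008,-0.06],
    [0.01,0.028,-0.06],
    [0.019,0.055,-0.06],
    [0.029,0.085,-0.06],
    [0.04,0.117,-0.06],
    [0.051,0.15,-0.06],
    [0.062,0.183,-0.06],
    [0.073,0.216,-0.06],
    [0.084,0.248,-0.06],
    [0.095,0.278,-0.06],
    [0.103,0.302,-0.06],
    [0.109,0.319,-0.055],
    [0.112,0.329,-0.045],
    [0.112,0.329,-0.035],
    [0.112,0.329,-0.025],
    [0.112,0.329,-0.015],
  ],
  grip=[20,20,20,20,20,20,20,20,20,20,20,20,20,20,20,20,20,20,20,20],
)

```text
clock: 6.4
eef_pos: [0.5541, -0.0318, 0.1439]
tool_rot: [-0.0, 1.0, 0.0, -0.001]
ft_force: [-0.5, -0.3, -3.0]
gripper_width: 0.0244
grip_force: 59.5
```

In the tool's units: 17 mm / 1000 = 0.017, 14 mm / 1000 = 0.014.

Request:
play_rows(
  delta_rot=[
    [0,0,0],
    [0,0,0],
    [0,0,0],
    [0,0,0],
    [0,0,0],
    [0,0,0],
    [0,0,0],
  ],
  offset=[
    [0,0,0],
    [0,0,0.005],
    [0,0,0.01],
    [0,0,0.014],
    [0,0,0.017],
    [0,0,0.017],
    [0,0,0.017],
  ],
  grip=[20,20,20,20,20,20,20],
)

```text
clock: 7.1
eef_pos: [0.5552, -0.033, 0.1284]
tool_rot: [-0.0, 1.0, -0.0, 0.0]
ft_force: [0.5, -0.2, -2.3]
gripper_width: 0.0247
grip_force: 59.5
```

Run:
```python
from h import *
snap("scene","s1"); s=state(); print(s['eef_pos'],s['ft_force'],s['gripper_width'])
```

```text
[ 0.55531989 -0.03304266  0.12848141] [-0.05797528 -0.55336779 -4.18389649] 0.024296601379818848
```

View pics/s1.png

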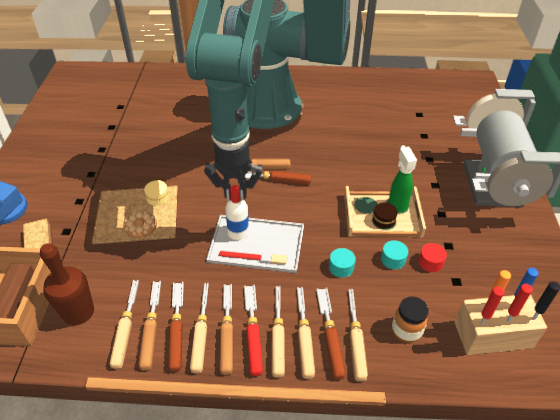

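The glue bottle hangs upright over the tray's front at (237,220). I'll lower it the last millimetres.

In the tool's units: 2 mm / 1000 = 0.002, 1 mm / 1000 = 0.001.

Request:
play_rows(
  delta_rot=[
    [0,0,0],
    [0,0,0],
    [0,0,0],
  ],
  offset=[
    [0,0,0.001],
    [0,0,0.002],
    [0,0,0.002],
  ],
  grip=[20,20,20],
)

```text
clock: 7.45
eef_pos: [0.5555, -0.0331, 0.1267]
tool_rot: [0.0, 1.0, -0.0, 0.0]
ft_force: [-0.4, 0.1, -0.9]
gripper_width: 0.0247
grip_force: 59.9
```

In the tool's units: -115 mm / 1000 = -0.115, -95 mm / 1000 = -0.095.

Request:
play_rows(
  delta_rot=[
    [0,0,0],
    [0,0,0],
    [0,0,0],
    [0,0,0],
    [0,0,0],
    [0,0,0],
    [0,0,0],
    [0,0,0],
    [0,0,0],
    [0,0,0],
  ],
  offset=[
    [0,0,0.0005],
    [0,0,0.0005],
    [0,0,0.0005],
    [0,0,0.0005],
    [0,0,-0.01],
    [0,0,-0.03],
    [0,0,-0.06],
    [0,0,-0.095],
    [0,0,-0.115],
    [0,0,-0.115],
  ],
  grip=[30,40,55,55,55,55,55,55,55,55],
)

```text
clock: 8.45
eef_pos: [0.5576, -0.0334, 0.2455]
tool_rot: [0.001, 1.0, -0.0, 0.004]
ft_force: [1.1, -0.7, -0.5]
gripper_width: 0.0545
grip_force: 0.0
```

```bash
python3 g.py 439,379,240,16 439,379,149,16
```

```text
439,379,240,16 [-118.6 -412.4    4.1] [ 0.002 -0.007 -0.279]
439,379,149,16 [-119.3 -412.5   95.1] [ 0.002 -0.007 -0.279]
```

In the tool's units: -412 mm / 1000 = -0.412, -117 mm / 1000 = -0.117, -0.279 rad / 4 = -0.0698.

Request:
play_rows(
  delta_rot=[
    [0,0,0],
    [0,0,0],
    [0,0,-0.01],
    [0,0,-0.025],
    [0,0,-0.045],
    [0,0,-0.06],
    [0,0,-0.0698],
    [0,0,-0.0698],
    [0,0,-0.0698],
    [0,0,-0.0698],
    [0,0,-0.0698],
    [0,0,-0.0698],
    [0,0,-0.0698],
    [0,0,-0.0698],
  ],
  offset=[
    [-0.005,-0.02,0],
    [-0.015,-0.055,0],
    [-0.027,-0.095,0],
    [-0.04,-0.14,0],
    [-0.053,-0.185,0],
    [-0.066,-0.23,0],
    [-0.078,-0.275,0],
    [-0.09,-0.318,0],
    [-0.102,-0.358,0],
    [-0.111,-0.39,0],
    [-0.116,-0.408,0],
    [-0.117,-0.412,0],
    [-0.117,-0.412,0],
    [-0.117,-0.412,0],
  ],
  grip=[55,55,55,55,55,55,55,55,55,55,55,55,55,55],
)

```text
clock: 9.85
eef_pos: [0.4383, 0.3778, 0.2409]
tool_rot: [0.0, 0.99, 0.139, -0.0]
ft_force: [-0.5, 0.7, 0.3]
gripper_width: 0.0555
grip_force: 0.0
```

```bash
python3 g.py 439,379,149,16
python3 - <<'E'
from h import *
p,d,c=snap("wrist","w3")
from m2 import *
P=cloud(d,c);Z=P[...,2]; S=cv2.cvtColor(p,cv2.COLOR_RGB2HSV)[...,1]
v,u=np.mgrid[0:420,0:560]
m=(Z>.176)&(Z<.195)&(S<70)&(d>0)&(v<330)&(np.hypot(P[...,0]-.438,P[...,1]-.378)<.06)
print(m.sum()); rect('head',P[m][:,:2]*1000); yy,xx=np.nonzero(m); print(xx.min(),xx.max(),yy.min(),yy.max())
E
```

```text
439,379,149,16 [ 1.1 -1.  91.9] [ 0.001  0.001 -0.001]
2337
head rect [432.9 379.3  62.4  24.   14.4]
263 296 192 270
```

View pics/w3.png

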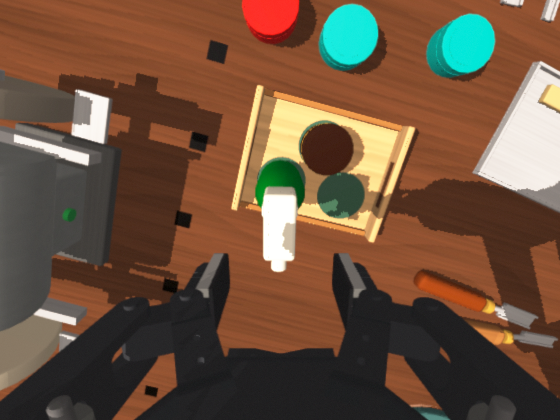

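The head (280,225) lies centred between the fingers and aligned with them.

In the tool's units: 91 mm / 1000 = 0.091, 87 mm / 1000 = 0.087.

Request:
play_rows(
  delta_rot=[
    [0,0,0],
    [0,0,0],
    [0,0,0],
    [0,0,0],
    [0,0,0],
    [0,0,0],
    [0,0,0],
    [0,0,0],
    [0,0,0],
    [0,0,0],
    [0,0,0],
    [0,0,0],
  ],
  offset=[
    [0.002,-0.002,0.01],
    [0.002,-0.002,0.03],
    [0.002,-0.002,0.055],
    [0.002,-0.002,0.075],
    [0.002,-0.002,0.087],
    [0.002,-0.002,0.091],
    [0.002,-0.002,0.091],
    [0.002,-0.002,0.091],
    [0.002,-0.002,0.091],
    [0.002,-0.002,0.091],
    [0.002,-0.002,0.091],
    [0.002,-0.002,0.091],
  ],
  grip=[55,55,55,55,55,55,55,18,18,18,18,18],
  grip_force=60,
)

```text
clock: 11.1
eef_pos: [0.441, 0.3823, 0.1526]
tool_rot: [-0.001, 0.99, 0.139, 0.002]
ft_force: [-0.7, -2.0, 8.2]
gripper_width: 0.0232
grip_force: 84.7
```

```bash
python3 g.py 566,67,210,16 ; python3 -c "
from plant import *;s=state();print(s['eef_pos'],s['gripper_width'],s['grip_force'],s['ft_force'])"
```

```text
566,67,210,16 [ 33.5 337.5 -57.6] [-0.001 -0.004 -0.   ]
[0.4410333  0.38234615 0.15263145] 0.023247131969500432 84.7485627362039 [-0.72741825 -1.99192045  8.21136339]
```

In the tool's units: 337 mm / 1000 = 0.337, 150 mm / 1000 = 0.15.

Request:
play_rows(
  delta_rot=[
    [0,0,0],
    [0,0,0],
    [0,0,0],
    [0,0,0],
    [0,0,0],
    [0,0,0],
    [0,0,0],
    [0,0,0],
    [0,0,0],
    [0,0,0],
    [0,0,0],
    [0,0,0],
    [0,0,0],
    [0,0,0],
    [0,0,0],
    [0,0,0],
    [0,0,0],
    [0,0,0],
    [0,0,0],
    [0,0,0],
  ],
  offset=[
    [0,0,-0.008],
    [0,0,-0.022],
    [0,0,-0.04],
    [0,0,-0.054],
    [0.001,0.008,-0.06],
    [0.003,0.028,-0.06],
    [0.006,0.055,-0.06],
    [0.009,0.085,-0.06],
    [0.012,0.117,-0.06],
    [0.015,0.15,-0.06],
    [0.018,0.183,-0.06],
    [0.021,0.216,-0.06],
    [0.024,0.248,-0.06],
    [0.028,0.282,-0.06],
    [0.031,0.309,-0.06],
    [0.032,0.327,-0.055],
    [0.033,0.337,-0.045],
    [0.033,0.337,-0.035],
    [0.033,0.337,-0.025],
    [0.033,0.337,-0.015],
  ],
  grip=[18,18,18,18,18,18,18,18,18,18,18,18,18,18,18,18,18,18,18,18],
)

```text
clock: 13.1
eef_pos: [0.5631, 0.0675, 0.164]
tool_rot: [-0.0, 0.99, 0.139, -0.001]
ft_force: [-0.1, 0.7, -3.5]
gripper_width: 0.0232
grip_force: 80.4
```

In the tool's units: 16 mm / 1000 = 0.016, 14 mm / 1000 = 0.014.

Request:
play_rows(
  delta_rot=[
    [0,0,0],
    [0,0,0],
    [0,0,0],
    [0,0,0],
    [0,0,0],
    [0,0,0],
    [0,0,0],
  ],
  offset=[
    [0,0,0],
    [0,0,0.005],
    [0,0,0.01],
    [0,0,0.014],
    [0,0,0.016],
    [0,0,0.016],
    [0,0,0.016],
  ],
  grip=[18,18,18,18,18,18,18],
)

```text
clock: 13.8
eef_pos: [0.5642, 0.0666, 0.1494]
tool_rot: [-0.0, 0.99, 0.139, 0.0]
ft_force: [0.2, -0.2, -3.8]
gripper_width: 0.0232
grip_force: 80.5
```

Run:
```python
from h import *
s=state(); print(s['eef_pos'],s['ft_force'],s['gripper_width'],s['wrist_torque'])
p,d,c=snap("scene","s2"); cv2.imwrite('pics/s2c.png',cv2.resize(p[120:290,180:440],None,fx=3,fy=3)[:,:,::-1])
```

```text
[0.56418307 0.066572   0.14944468] [ 0.24581218 -0.20892273 -3.84320088] 0.023183519269566112 [ 0.04334184 -0.00575767 -0.00359756]
```

View pics/s2c.png

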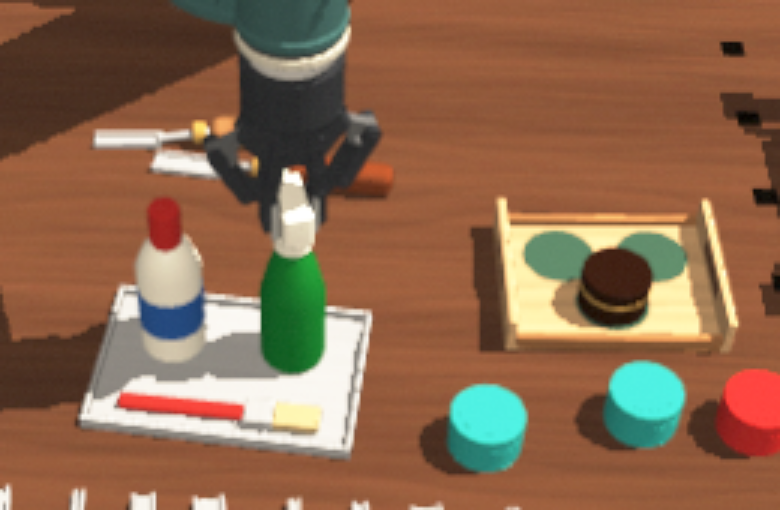

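Glue (crop 170,290) stands on the tray, spray hangs upright just above it (295,310), and the tin in the caddy (615,285) is the dark one with the brass line. Now I'll lower and release.

In the tool's units: 2 mm / 1000 = 0.002, 1 mm / 1000 = 0.001.

Request:
play_rows(
  delta_rot=[
    [0,0,0],
    [0,0,0],
    [0,0,0],
  ],
  offset=[
    [0,0,0.001],
    [0,0,0.002],
    [0,0,0.002],
  ],
  grip=[18,18,18],
)

```text
clock: 14.15
eef_pos: [0.5644, 0.0666, 0.1478]
tool_rot: [0.0, 0.99, 0.139, 0.0]
ft_force: [-1.8, -0.6, 1.4]
gripper_width: 0.0232
grip_force: 81.2
```

In the tool's units: -95 mm / 1000 = -0.095, -85 mm / 1000 = -0.085.

Request:
play_rows(
  delta_rot=[
    [0,0,0],
    [0,0,0],
    [0,0,0],
    [0,0,0],
    [0,0,0],
    [0,0,0],
    [0,0,0],
    [0,0,0],
    [0,0,0],
    [0,0,0],
    [0,0,0],
  ],
  offset=[
    [0,0,0],
    [0,0,0],
    [0,0,0],
    [0,0,0],
    [0,0,-0.01],
    [0,0,-0.03],
    [0,0,-0.06],
    [0,0,-0.085],
    [0,0,-0.095],
    [0,0,-0.095],
    [0,0,-0.095],
  ],
  grip=[30,40,50,50,50,50,50,50,50,50,50],
)

```text
clock: 15.25
eef_pos: [0.5635, 0.0666, 0.2416]
tool_rot: [-0.0, 0.99, 0.139, -0.0]
ft_force: [-0.5, 0.5, 0.4]
gripper_width: 0.0503
grip_force: 0.0
```

```bash
python3 g.py 497,339,200,1 ; python3 -c "
from plant import *;s=state();print(s['eef_pos'])"
```

```text
497,339,200,1 [  11.1 -280.1   41.8] [-0.     0.001  0.261]
[0.56349563 0.0666249  0.24163901]
```

In the tool's units: -280 mm / 1000 = -0.28, -272 mm / 1000 = -0.272, 0.279 rad / 4 = 0.0698.

Request:
play_rows(
  delta_rot=[
    [0,0,0.0075],
    [0,0,0.02],
    [0,0,0.035],
    [0,0,0.05],
    [0,0,0.0625],
    [0,0,0.0698],
    [0,0,0.0698],
    [0,0,0.0698],
    [0,0,0.0698],
    [0,0,0.0698],
    [0,0,0.0698],
    [0,0,0.0698],
  ],
  offset=[
    [0.001,-0.015,0],
    [0.002,-0.045,0],
    [0.003,-0.085,0],
    [0.005,-0.13,0],
    [0.006,-0.175,0],
    [0.008,-0.215,0.005],
    [0.01,-0.25,0.015],
    [0.011,-0.272,0.028],
    [0.011,-0.28,0.04],
    [0.011,-0.28,0.042],
    [0.011,-0.28,0.042],
    [0.011,-0.28,0.042],
  ],
  grip=[50,60,70,85,85,85,85,85,85,85,85,85],
)

```text
clock: 16.45
eef_pos: [0.4982, 0.3376, 0.2005]
tool_rot: [0.0, 1.0, -0.001, 0.0]
ft_force: [0.2, 0.1, 0.2]
gripper_width: 0.0851
grip_force: 0.0
```

```bash
python3 g.py 497,339,16,0
python3 - <<'E'
from m2 import *
p,d,c=snap("wrist","w4"); P=cloud(d,c);Z=P[...,2]; h=cv2.cvtColor(p,cv2.COLOR_RGB2HSV); V=h[...,2]
m=(Z>.038)&(Z<.055)&(V<110)&(np.hypot(P[...,0]-.497,P[...,1]-.339)<.04)&(d>0)
circ('dt',hullw(m,c,.046)); print(m.sum(),np.median(P[m][:,2]))
E
```

```text
497,339,16,0 [ -1.2  -1.5 184.5] [ 0.    -0.    -0.002]
dt circ [498.3 340.3  60.3] ell [498.3 339.8  57.5  58.7]
2390 0.045541433899764616
```

In the tool's units: 184 mm / 1000 = 0.184, 178 mm / 1000 = 0.178.

Request:
play_rows(
  delta_rot=[
    [0,0,0],
    [0,0,0],
    [0,0,0],
    [0,0,0],
    [0,0,0],
    [0,0,0],
    [0,0,0],
    [0,0,0],
    [0,0,0],
    [0,0,0],
    [0,0,0],
    [0,0,0],
    [0,0,0],
    [0,0,0],
  ],
  offset=[
    [0,-0.002,0.02],
    [0,-0.002,0.06],
    [0,-0.002,0.1],
    [0,-0.002,0.14],
    [0,-0.002,0.165],
    [0,-0.002,0.178],
    [0,-0.002,0.184],
    [0,-0.002,0.184],
    [0,-0.002,0.184],
    [0,-0.002,0.184],
    [0,-0.002,0.184],
    [0,-0.002,0.184],
    [0,-0.002,0.184],
    [0,-0.002,0.184],
  ],
  grip=[85,85,85,85,85,85,85,85,50,50,50,50,50,50],
  grip_force=50,
)

```text
clock: 17.9
eef_pos: [0.4988, 0.3412, 0.0183]
tool_rot: [-0.001, 1.0, 0.0, 0.001]
ft_force: [-1.0, -1.8, 6.1]
gripper_width: 0.0587
grip_force: 53.0
```

```bash
python3 g.py 459,-366,80,8 ; python3 -c "
from plant import *;s=state();print(s['eef_pos'],s['gripper_width'],s['grip_force'],s['ft_force'])"
```

```text
459,-366,80,8 [-39.6 707.1 -62.6] [-0.001 -0.003 -0.14 ]
[0.4987534  0.34119453 0.0183007 ] 0.05873151673878251 52.99127697944641 [-0.97556638 -1.82834053  6.10060434]
```

In the tool's units: 665 mm / 1000 = 0.665, 635 mm / 1000 = 0.635.

Request:
play_rows(
  delta_rot=[
    [0,0,0],
    [0,0,0],
    [0,0,0],
    [0,0,0],
    [0,0,0],
    [0,0,0],
    [0,0,0],
    [0,0,0],
    [0,0,0],
    [0,0,0],
    [0,0,0],
    [0,0,0],
    [0,0,0],
    [0,0,0],
    [0,0,0],
    [0,0,0],
    [0,0,0],
    [0,0,0],
    [0,0,0],
    [0,0,0],
  ],
  offset=[
    [0,0,-0.01],
    [0,0,-0.035],
    [-0.005,0.01,-0.065],
    [-0.015,0.03,-0.08],
    [-0.028,0.06,-0.08],
    [-0.042,0.095,-0.08],
    [-0.056,0.135,-0.08],
    [-0.066,0.175,-0.08],
    [-0.07,0.217,-0.08],
    [-0.07,0.26,-0.08],
    [-0.07,0.303,-0.08],
    [-0.07,0.346,-0.08],
    [-0.07,0.389,-0.08],
    [-0.07,0.432,-0.08],
    [-0.07,0.475,-0.08],
    [-0.066,0.518,-0.08],
    [-0.06,0.56,-0.08],
    [-0.054,0.6,-0.08],
    [-0.048,0.635,-0.08],
    [-0.043,0.665,-0.08],
  ],
  grip=[50,50,50,50,50,50,50,50,50,50,50,50,50,50,50,50,50,50,50,50],
)

```text
clock: 19.9
eef_pos: [0.455, -0.3267, 0.0975]
tool_rot: [0.001, 1.0, -0.001, 0.001]
ft_force: [0.1, 0.7, -1.0]
gripper_width: 0.0587
grip_force: 54.1
```

In the tool's units: 75 mm / 1000 = 0.075, 73 mm / 1000 = 0.073.

Request:
play_rows(
  delta_rot=[
    [0,0,0],
    [0,0,0],
    [0,0,0],
    [0,0,0],
    [0,0,0],
    [0,0,0],
    [0,0,0],
    [0,0,0],
  ],
  offset=[
    [0.002,0.02,0],
    [0.003,0.035,0.01],
    [0.003,0.042,0.03],
    [0.003,0.042,0.05],
    [0.003,0.042,0.065],
    [0.003,0.042,0.073],
    [0.003,0.042,0.075],
    [0.003,0.042,0.075],
  ],
  grip=[50,50,50,50,50,50,50,50],
)

```text
clock: 20.7
eef_pos: [0.4575, -0.3659, 0.0214]
tool_rot: [-0.0, 1.0, 0.0, -0.0]
ft_force: [-0.1, -0.2, -1.9]
gripper_width: 0.0587
grip_force: 54.2
```

```bash
python3 -c "
from h import *
s=state();print(s['eef_pos'],s['gripper_width'],s['grip_force'],s['ft_force']); snap('wrist','w5'); snap('scene','s5')"; python3 g.py 459,-366,15,0
```

```text
[ 0.45749332 -0.36588891  0.02136846] 0.05868615495330902 54.169490933418274 [-0.09355629 -0.18435314 -1.92054393]
459,-366,15,0 [ 1.1 -0.4  7. ] [ 0.001 -0.001  0.   ]
```

View pics/w5.png

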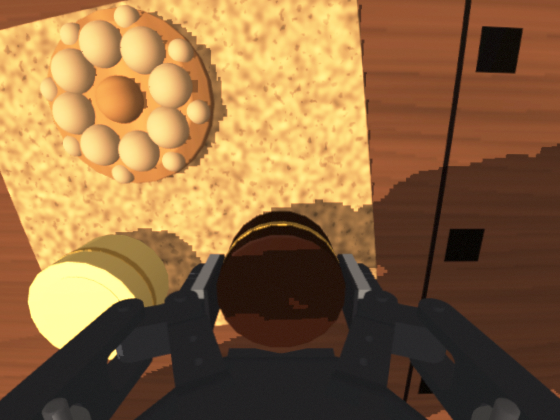

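The dark tin is held over the free -y front of the mat, clear of the light tin (100,300) and the carving (130,95).

In the tool's units: 7 mm / 1000 = 0.007, 6 mm / 1000 = 0.006.

Request:
play_rows(
  delta_rot=[
    [0,0,0],
    [0,0,0],
    [0,0,0],
    [0,0,0],
    [0,0,0],
  ],
  offset=[
    [0,0,0.003],
    [0,0,0.005],
    [0,0,0.006],
    [0,0,0.007],
    [0,0,0.007],
  ],
  grip=[50,50,50,50,50],
)

```text
clock: 21.3
eef_pos: [0.4574, -0.3662, 0.0144]
tool_rot: [-0.0, 1.0, -0.0, -0.0]
ft_force: [-0.4, 0.0, -0.2]
gripper_width: 0.0586
grip_force: 54.3
```

Request:
play_rows(
  delta_rot=[
    [0,0,0],
    [0,0,0],
    [0,0,0],
    [0,0,0],
    [0,0,0],
    [0,0,0],
    [0,0,0],
    [0,0,0],
    [0,0,0],
    [0,0,0],
    [0,0,0],
    [0,0,0],
  ],
  offset=[
    [0,0,0.0005],
    [0,0,0.0005],
    [0,0,0.0005],
    [0,0,0.0005],
    [0,0,0.0005],
    [0,0,-0.01],
    [0,0,-0.035],
    [0,0,-0.07],
    [-0.005,-0.03,-0.095],
    [-0.012,-0.065,-0.105],
    [-0.017,-0.095,-0.105],
    [-0.018,-0.1,-0.105],
  ],
  grip=[62,66,72,76,76,76,76,85,85,85,85,85],
)

```text
clock: 22.5
eef_pos: [0.4379, -0.2627, 0.1202]
tool_rot: [-0.001, 1.0, 0.001, -0.001]
ft_force: [0.1, 0.6, -0.1]
gripper_width: 0.0848
grip_force: 0.0
```

Request:
play_rows(
  delta_rot=[
    [0,0,0],
    [0,0,0],
  ],
  offset=[
    [0,0,0],
    [0,0,0],
  ],
  grip=[85,85],
)

```text
clock: 22.7
eef_pos: [0.4402, -0.2672, 0.1198]
tool_rot: [0.001, 1.0, -0.0, 0.001]
ft_force: [0.2, 0.2, 0.6]
gripper_width: 0.0849
grip_force: 0.0
```

```bash
python3 g.py 440,-264.5,12,0
python3 - <<'E'
from m2 import *
p,d,c=snap("wrist","w6"); P=cloud(d,c);Z=P[...,2]; V=p.max(2)
m=(Z>.036)&(Z<.05)&(d>0)
circ('lt',hullw(m&(np.hypot(P[...,0]-.44,P[...,1]+.265)<.04),c,.042))
circ('dt',hullw(m&(np.hypot(P[...,0]-.458,P[...,1]+.366)<.04),c,.042))
E
```

```text
440,-264.5,12,0 [ -0.3  -2.8 107.7] [ 0.001 -0.001 -0.   ]
lt circ [ 440.2 -264.7   60.1] ell [ 440.1 -264.6   58.1   59.1]
dt circ [ 456.4 -362.9   61.1] ell [ 456.4 -363.3   57.9   59.8]
```

View pics/w6.png

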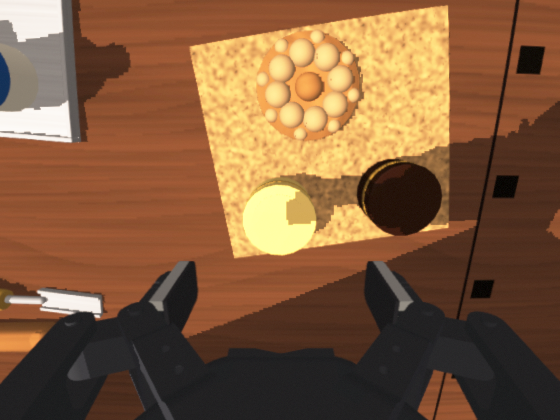

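Dark tin stands on the mat at (400,197); the light tin at (280,215) lies centred under the fingers.

In the tool's units: 107 mm / 1000 = 0.107, 97 mm / 1000 = 0.097.

Request:
play_rows(
  delta_rot=[
    [0,0,0],
    [0,0,0],
    [0,0,0],
    [0,0,0],
    [0,0,0],
    [0,0,0],
    [0,0,0],
    [0,0,0],
    [0,0,0],
    [0,0,0],
    [0,0,0],
    [0,0,0],
  ],
  offset=[
    [0,-0.002,0.015],
    [0,-0.002,0.045],
    [0,-0.002,0.075],
    [0,-0.002,0.097],
    [0,-0.002,0.107],
    [0,-0.002,0.107],
    [0,-0.002,0.107],
    [0,-0.002,0.107],
    [0,-0.002,0.107],
    [0,-0.002,0.107],
    [0,-0.002,0.107],
    [0,-0.002,0.107],
  ],
  grip=[85,85,85,85,85,85,50,50,50,50,50,50],
  grip_force=50,
)

```text
clock: 23.95
eef_pos: [0.4404, -0.2651, 0.0137]
tool_rot: [0.001, 1.0, -0.0, 0.001]
ft_force: [-1.7, -0.8, 7.0]
gripper_width: 0.0584
grip_force: 54.1
```

```bash
python3 g.py 499.7,340.6,16,0 ; python3 -c "
from plant import *;s=state();print(s['eef_pos'],s['gripper_width'],s['grip_force'],s['ft_force'])"
```

```text
499.7,340.6,16,0 [  59.3 -605.7   -3.3] [ 0.002 -0.002 -0.   ]
[ 0.440398   -0.26507145  0.01372447] 0.05838407538633794 54.1373473405838 [-1.74313316 -0.8293227   6.96781161]
```

In the tool's units: -605 mm / 1000 = -0.605, -595 mm / 1000 = -0.595.

Request:
play_rows(
  delta_rot=[
    [0,0,0],
    [0,0,0],
    [0,0,0],
    [0,0,0],
    [0,0,0],
    [0,0,0],
    [0,0,0],
    [0,0,0],
    [0,0,0],
    [0,0,0],
    [0,0,0],
    [0,0,0],
    [0,0,0],
    [0,0,0],
    [0,0,0],
    [0,0,0],
    [0,0,0],
    [0,0,0],
    [0,0,0],
    [0,0,0],
  ],
  offset=[
    [0,0,-0.01],
    [0,0,-0.035],
    [-0.002,-0.01,-0.065],
    [-0.005,-0.03,-0.08],
    [-0.008,-0.06,-0.08],
    [-0.01,-0.095,-0.08],
    [-0.01,-0.135,-0.08],
    [-0.01,-0.178,-0.08],
    [-0.01,-0.221,-0.08],
    [-0.01,-0.264,-0.08],
    [-0.01,-0.307,-0.08],
    [-0.01,-0.35,-0.08],
    [-0.005,-0.393,-0.08],
    [0.005,-0.435,-0.08],
    [0.018,-0.475,-0.08],
    [0.032,-0.513,-0.08],
    [0.044,-0.547,-0.08],
    [0.053,-0.575,-0.08],
    [0.058,-0.595,-0.08],
    [0.06,-0.605,-0.078],
  ],
  grip=[50,50,50,50,50,50,50,50,50,50,50,50,50,50,50,50,50,50,50,50],
)

```text
clock: 25.95
eef_pos: [0.5003, 0.343, 0.0913]
tool_rot: [-0.001, 1.0, 0.001, 0.001]
ft_force: [0.3, 0.4, -1.0]
gripper_width: 0.0582
grip_force: 54.2
```

In the tool's units: 65 mm / 1000 = 0.065, 63 mm / 1000 = 0.063.

Request:
play_rows(
  delta_rot=[
    [0,0,0],
    [0,0,0],
    [0,0,0],
    [0,0,0],
    [0,0,0],
    [0,0,0],
  ],
  offset=[
    [0,0,0.015],
    [0,0,0.035],
    [0,0,0.055],
    [0,0,0.063],
    [0,0,0.065],
    [0,0,0.065],
  ],
  grip=[50,50,50,50,50,50],
)

```text
clock: 26.55
eef_pos: [0.4996, 0.3406, 0.0257]
tool_rot: [-0.0, 1.0, -0.0, -0.0]
ft_force: [-0.4, 0.6, -0.9]
gripper_width: 0.0584
grip_force: 54.2
```

```bash
python3 g.py 499.7,340.6,18,0 ; python3 -c "
from h import *
s=state();print(s['eef_pos'],s['gripper_width'],s['grip_force'],s['ft_force']); snap('wrist','w7')"
```

```text
499.7,340.6,18,0 [0.1 0.  7.7] [-0.  0. -0.]
[0.49958548 0.34061784 0.0257001 ] 0.05841574148470543 54.15529668331146 [-0.44955316  0.57522559 -0.86802949]
```

View pics/w7.png

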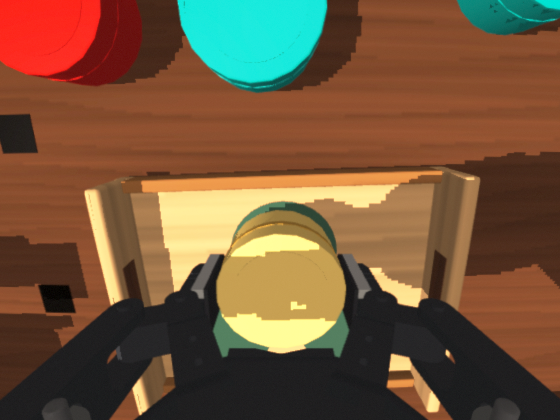

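The light tin hangs just over its felt pad (282,280), centred between the end boards.

In the tool's units: 7.5 mm / 1000 = 0.0075, 6.5 mm / 1000 = 0.0065.

Request:
play_rows(
  delta_rot=[
    [0,0,0],
    [0,0,0],
    [0,0,0],
    [0,0,0],
    [0,0,0],
  ],
  offset=[
    [0,0,0.003],
    [0,0,0.005],
    [0,0,0.0065],
    [0,0,0.0075],
    [0,0,0.0075],
  ],
  grip=[50,50,50,50,50],
)

```text
clock: 27.1
eef_pos: [0.4996, 0.3409, 0.0178]
tool_rot: [-0.0, 1.0, -0.0, -0.0]
ft_force: [-0.3, 0.3, -1.6]
gripper_width: 0.0587
grip_force: 54.2
```

In the tool's units: 1.2 mm / 1000 = 0.0012, 0.6 mm / 1000 = 0.0006.

Request:
play_rows(
  delta_rot=[
    [0,0,0],
    [0,0,0],
    [0,0,0],
  ],
  offset=[
    [0,0,0.0006],
    [0,0,0.0012],
    [0,0,0.0012],
  ],
  grip=[50,50,50],
)

```text
clock: 27.4
eef_pos: [0.4995, 0.3409, 0.0177]
tool_rot: [-0.0, 1.0, -0.0, 0.0]
ft_force: [-2.6, -0.9, 9.2]
gripper_width: 0.0583
grip_force: 55.4
```

Contact. Release, rise, and go back towards the spray bottle.

In the tool's units: -223 mm / 1000 = -0.223, -205 mm / 1000 = -0.205.

Request:
play_rows(
  delta_rot=[
    [0,0,0],
    [0,0,0],
    [0,0,0],
    [0,0,0],
    [0,0,0],
    [0,0,0],
    [0,0,0],
    [0,0,0],
    [0,0,0],
    [0,0,0],
    [0,0,0],
    [0,0,0],
    [0,0,0],
  ],
  offset=[
    [0,0,-0.0005],
    [0,0,-0.0005],
    [0,0,-0.0005],
    [0,0,-0.0005],
    [0,0,-0.0005],
    [0,0,-0.01],
    [0,0,-0.035],
    [0,0,-0.075],
    [0,0,-0.12],
    [0,0,-0.165],
    [0,0,-0.205],
    [0,0,-0.223],
    [0,0,-0.223],
  ],
  grip=[62,68,76,80,80,80,80,80,80,75,60,50,50],
)

```text
clock: 28.7
eef_pos: [0.5015, 0.3419, 0.2442]
tool_rot: [-0.002, 1.0, -0.0, 0.003]
ft_force: [0.4, -0.2, 0.1]
gripper_width: 0.0503
grip_force: 0.0
```

```bash
python3 - <<'E'
from m2 import *
p,d,c=snap("wrist","w8"); P=cloud(d,c);Z=P[...,2]
m=(Z>.040)&(Z<.055)&(d>0)&(np.hypot(P[...,0]-.4997,P[...,1]-.3406)<.04)
circ('lt',hullw(m,c,.046)); print(np.median(P[m][:,2]),state()['eef_pos'])
E
python3 g.py 535,66.6,240,16 564.4,66.6,240,16
```

```text
lt circ [499.4 342.5  59.5] ell [499.3 342.5  58.1  58.4]
0.04555182842409308 [0.50030468 0.34124667 0.24170868]
535,66.6,240,16 [ 34.7 274.6   1.3] [-0.001 -0.004 -0.279]
564.4,66.6,240,16 [ 64.1 274.6   1.4] [-0.001 -0.004 -0.279]
```

In the tool's units: 275 mm / 1000 = 0.275, 268 mm / 1000 = 0.268, -0.279 rad / 4 = -0.0698.

Request:
play_rows(
  delta_rot=[
    [0,0,-0.0075],
    [0,0,-0.02],
    [0,0,-0.035],
    [0,0,-0.05],
    [0,0,-0.0625],
    [0,0,-0.0698],
    [0,0,-0.0698],
    [0,0,-0.0698],
    [0,0,-0.0698],
    [0,0,-0.0698],
    [0,0,-0.0698],
    [0,0,-0.0698],
  ],
  offset=[
    [0.004,0.015,0],
    [0.011,0.045,0],
    [0.02,0.085,0],
    [0.03,0.13,0],
    [0.04,0.175,0],
    [0.05,0.215,0],
    [0.058,0.248,0],
    [0.063,0.268,0],
    [0.065,0.275,0],
    [0.065,0.275,0],
    [0.065,0.275,0],
    [0.065,0.275,0],
  ],
  grip=[50,50,50,50,50,50,50,50,50,50,50,50],
)

```text
clock: 29.95
eef_pos: [0.564, 0.0671, 0.2393]
tool_rot: [-0.0, 0.99, 0.14, -0.0]
ft_force: [-0.4, 0.1, 0.4]
gripper_width: 0.0503
grip_force: 0.0
```

```bash
python3 - <<'E'
from m2 import *
p,d,c=snap("wrist","w9"); P=cloud(d,c);Z=P[...,2]; S=cv2.cvtColor(p,cv2.COLOR_RGB2HSV)[...,1]
m=(Z>.168)&(Z<.19)&(S<70)&(d>0)&(np.hypot(P[...,0]-.562,P[...,1]-.066)<.06)
rect('head',P[m][:,:2]*1000); print(m.sum(),np.median(P[m][:,2]));
E
python3 g.py 564.4,66.6,147.8,16
```

```text
head rect [554.9  65.7  62.6  24.   16.8]
2256 0.1791159015511106
564.4,66.6,147.8,16 [ 0.2  0.6 91.6] [-0.001  0.     0.001]
```

In the tool's units: 91 mm / 1000 = 0.091, 87 mm / 1000 = 0.087.

Request:
play_rows(
  delta_rot=[
    [0,0,0],
    [0,0,0],
    [0,0,0],
    [0,0,0],
    [0,0,0],
    [0,0,0],
    [0,0,0],
    [0,0,0],
    [0,0,0],
    [0,0,0],
    [0,0,0],
    [0,0,0],
  ],
  offset=[
    [0,0,0.01],
    [0,0,0.03],
    [0,0,0.055],
    [0,0,0.075],
    [0,0,0.087],
    [0,0,0.091],
    [0,0,0.091],
    [0,0,0.091],
    [0,0,0.091],
    [0,0,0.091],
    [0,0,0.091],
    [0,0,0.091],
  ],
  grip=[50,50,50,50,50,50,50,18,18,18,18,18],
  grip_force=60,
)

```text
clock: 31.2
eef_pos: [0.5655, 0.066, 0.1497]
tool_rot: [-0.0, 0.99, 0.139, 0.001]
ft_force: [-0.1, 1.9, 6.9]
gripper_width: 0.0235
grip_force: 59.8
```

```bash
python3 g.py 440.5,381,210,16 ; python3 -c "
from plant import *;s=state();print(s['eef_pos'],s['gripper_width'],s['grip_force'],s['ft_force'])"
```

```text
440.5,381,210,16 [ -33.4 -337.2  -60.4] [ 0.    -0.002 -0.001]
[0.56550095 0.06600502 0.14974192] 0.02346443996155769 59.832680225372314 [-0.063136    1.92308266  6.85838916]
```

In the tool's units: -337 mm / 1000 = -0.337, -336 mm / 1000 = -0.336.

Request:
play_rows(
  delta_rot=[
    [0,0,0],
    [0,0,0],
    [0,0,0],
    [0,0,0],
    [0,0,0],
    [0,0,0],
    [0,0,0],
    [0,0,0],
    [0,0,0],
    [0,0,0],
    [0,0,0],
    [0,0,0],
    [0,0,0],
    [0,0,0],
    [0,0,0],
    [0,0,0],
    [0,0,0],
    [0,0,0],
    [0,0,0],
    [0,0,0],
  ],
  offset=[
    [0,0,-0.008],
    [0,0,-0.024],
    [0,0,-0.044],
    [0,0,-0.06],
    [-0.001,-0.008,-0.07],
    [-0.003,-0.028,-0.072],
    [-0.006,-0.055,-0.072],
    [-0.009,-0.085,-0.072],
    [-0.012,-0.117,-0.072],
    [-0.015,-0.15,-0.072],
    [-0.018,-0.183,-0.072],
    [-0.021,-0.216,-0.072],
    [-0.024,-0.248,-0.072],
    [-0.028,-0.282,-0.072],
    [-0.031,-0.309,-0.072],
    [-0.033,-0.327,-0.072],
    [-0.033,-0.336,-0.07],
    [-0.033,-0.337,-0.065],
    [-0.033,-0.337,-0.06],
    [-0.033,-0.337,-0.06],
  ],
  grip=[18,18,18,18,18,18,18,18,18,18,18,18,18,18,18,18,18,18,18,18],
)

```text
clock: 33.2
eef_pos: [0.4397, 0.3793, 0.2074]
tool_rot: [0.001, 0.99, 0.139, -0.001]
ft_force: [0.9, 0.1, -2.9]
gripper_width: 0.0232
grip_force: 59.2
```

In the tool's units: 50 mm / 1000 = 0.05, 47 mm / 1000 = 0.047.

Request:
play_rows(
  delta_rot=[
    [0,0,0],
    [0,0,0],
    [0,0,0],
    [0,0,0],
    [0,0,0],
    [0,0,0],
    [0,0,0],
  ],
  offset=[
    [0,0,0.01],
    [0,0,0.025],
    [0,0,0.04],
    [0,0,0.047],
    [0,0,0.05],
    [0,0,0.05],
    [0,0,0.05],
  ],
  grip=[18,18,18,18,18,18,18],
)

```text
clock: 33.9
eef_pos: [0.4406, 0.3809, 0.1592]
tool_rot: [-0.0, 0.99, 0.139, 0.0]
ft_force: [-0.3, 0.3, -2.0]
gripper_width: 0.0234
grip_force: 59.2
```

```bash
python3 g.py 440.5,380.5,154.5,16 ; python3 -c "
from h import *
s=state();print(s['eef_pos'],s['gripper_width'],s['grip_force'],s['ft_force'],s['wrist_torque']); p,d,c=snap('scene','s7');cv2.imwrite('pics/s7c.png',cv2.resize(p[120:290,180:440],None,fx=3,fy=3)[:,:,::-1])"
```

```text
440.5,380.5,154.5,16 [-0.2  0.4  4.7] [-0.    -0.001 -0.001]
[0.44057241 0.38091154 0.15917758] 0.023419232319704702 59.16221022605896 [-0.26142748  0.33844806 -1.99543882] [ 0.00037033 -0.0387667   0.01429647]
```

View pics/s7c.png

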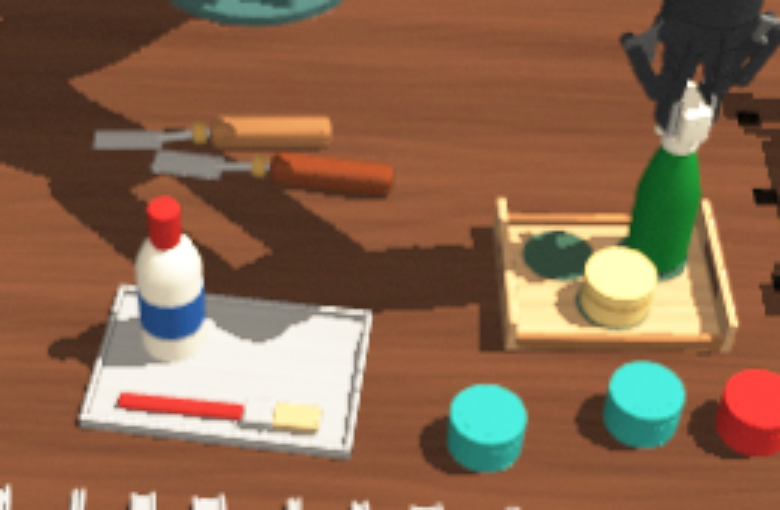

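The light tin stands in its place (617,285); the spray bottle is upright over its pad (665,220). I'll lower it.

In the tool's units: 4.7 mm / 1000 = 0.0047, 4 mm / 1000 = 0.004.

Request:
play_rows(
  delta_rot=[
    [0,0,0],
    [0,0,0],
    [0,0,0],
    [0,0,0],
    [0,0,0],
  ],
  offset=[
    [0,0,0.0015],
    [0,0,0.003],
    [0,0,0.004],
    [0,0,0.0047],
    [0,0,0.0047],
  ],
  grip=[18,18,18,18,18],
)

```text
clock: 34.45
eef_pos: [0.4403, 0.3809, 0.1548]
tool_rot: [-0.0, 0.99, 0.139, 0.0]
ft_force: [-1.1, 0.0, 4.6]
gripper_width: 0.0232
grip_force: 60.2
```

Contact. Release and rise.

In the tool's units: -88 mm / 1000 = -0.088, -82 mm / 1000 = -0.082.

Request:
play_rows(
  delta_rot=[
    [0,0,0],
    [0,0,0],
    [0,0,0],
    [0,0,0],
    [0,0,0],
    [0,0,0],
    [0,0,0],
    [0,0,0],
    [0,0,0],
    [0,0,0],
    [0,0,0],
  ],
  offset=[
    [0,0,-0.0003],
    [0,0,-0.0003],
    [0,0,-0.0003],
    [0,0,-0.0003],
    [0,0,-0.01],
    [0,0,-0.03],
    [0,0,-0.06],
    [0,0,-0.082],
    [0,0,-0.088],
    [0,0,-0.088],
    [0,0,-0.088],
  ],
  grip=[30,40,55,55,55,55,55,55,55,55,55],
)

```text
clock: 35.55
eef_pos: [0.4395, 0.3803, 0.2411]
tool_rot: [0.0, 0.99, 0.139, -0.001]
ft_force: [-0.2, 0.0, -0.8]
gripper_width: 0.0549
grip_force: 0.0
```

```bash
python3 g.py 555.5,-33.1,240,0
```

```text
555.5,-33.1,240,0 [ -2.2 429.4   1.2] [0.    0.001 0.279]
```

In the tool's units: 429 mm / 1000 = 0.429, 422 mm / 1000 = 0.422, 0.279 rad / 4 = 0.0698.

Request:
play_rows(
  delta_rot=[
    [0,0,0],
    [0,0,0.0075],
    [0,0,0.02],
    [0,0,0.035],
    [0,0,0.05],
    [0,0,0.0625],
    [0,0,0.0698],
    [0,0,0.0698],
    [0,0,0.0698],
    [0,0,0.0698],
    [0,0,0.0698],
    [0,0,0.0698],
    [0,0,0.0698],
    [0,0,0.0698],
    [0,0,0.0698],
    [0,0,0.0698],
  ],
  offset=[
    [0,0.015,0],
    [0,0.045,0],
    [0,0.085,0],
    [0,0.128,0],
    [0,0.171,0],
    [-0.001,0.214,0],
    [-0.001,0.257,0],
    [-0.002,0.3,0],
    [-0.002,0.34,0],
    [-0.002,0.375,0],
    [-0.002,0.405,0],
    [-0.002,0.422,0],
    [-0.002,0.429,0],
    [-0.002,0.429,0],
    [-0.002,0.429,0],
    [-0.002,0.429,0],
  ],
  grip=[55,55,55,55,55,55,55,55,55,55,55,55,55,55,55,55],
)

```text
clock: 37.15
eef_pos: [0.5557, -0.031, 0.2418]
tool_rot: [-0.0, 1.0, 0.001, -0.0]
ft_force: [0.3, 0.4, -0.4]
gripper_width: 0.0549
grip_force: 0.0
```

```bash
python3 - <<'E'
from m2 import *
p,d,c=snap("wrist","w10"); P=cloud(d,c);Z=P[...,2]; S=cv2.cvtColor(p,cv2.COLOR_RGB2HSV)[...,1]
m=(Z>.15)&(Z<.168)&(S>120)&(d>0)&(np.hypot(P[...,0]-.556,P[...,1]+.033)<.04)
circ('cap',hullw(m,c,.159)); print(m.sum(),np.median(P[m][:,2]));
E
python3 g.py 555.5,-33.1,126,0
```

```text
cap circ [556.2 -33.   26.4] ell [556.1 -33.2  24.2  25.8]
740 0.1581329361578842
555.5,-33.1,126,0 [ -0.3   2.1 115.9] [-0.     0.     0.001]
```

In the tool's units: 115 mm / 1000 = 0.115, 110 mm / 1000 = 0.11.

Request:
play_rows(
  delta_rot=[
    [0,0,0],
    [0,0,0],
    [0,0,0],
    [0,0,0],
    [0,0,0],
    [0,0,0],
    [0,0,0],
    [0,0,0],
    [0,0,0],
    [0,0,0],
    [0,0,0],
    [0,0,0],
    [0,0,0],
  ],
  offset=[
    [0,0.002,0.012],
    [0,0.002,0.04],
    [0,0.002,0.07],
    [0,0.002,0.095],
    [0,0.002,0.11],
    [0,0.002,0.115],
    [0,0.002,0.115],
    [0,0.002,0.115],
    [0,0.002,0.115],
    [0,0.002,0.115],
    [0,0.002,0.115],
    [0,0.002,0.115],
    [0,0.002,0.115],
  ],
  grip=[55,55,55,55,55,55,55,20,20,20,20,20,20],
  grip_force=60,
)

```text
clock: 38.5
eef_pos: [0.5572, -0.0345, 0.1281]
tool_rot: [0.0, 1.0, -0.0, 0.001]
ft_force: [-0.0, 0.3, 7.1]
gripper_width: 0.0245
grip_force: 59.1
```

```bash
python3 g.py 444,296,190,0 ; python3 -c "
from plant import *;s=state();print(s['eef_pos'],s['gripper_width'],s['grip_force'],s['ft_force'])"
```

```text
444,296,190,0 [-113.1 -330.5  -62.3] [ 0.    -0.002 -0.   ]
[ 0.55715712 -0.03450593  0.12810638] 0.024497774671778764 59.09239947795868 [-0.01112298  0.28625227  7.09018964]
```

In the tool's units: -330 mm / 1000 = -0.33, -112 mm / 1000 = -0.112.

Request:
play_rows(
  delta_rot=[
    [0,0,0],
    [0,0,0],
    [0,0,0],
    [0,0,0],
    [0,0,0],
    [0,0,0],
    [0,0,0],
    [0,0,0],
    [0,0,0],
    [0,0,0],
    [0,0,0],
    [0,0,0],
    [0,0,0],
    [0,0,0],
    [0,0,0],
    [0,0,0],
    [0,0,0],
    [0,0,0],
    [0,0,0],
    [0,0,0],
  ],
  offset=[
    [0,0,-0.008],
    [0,0,-0.024],
    [0,0,-0.044],
    [0,0,-0.06],
    [-0.003,-0.008,-0.07],
    [-0.01,-0.028,-0.072],
    [-0.02,-0.055,-0.072],
    [-0.03,-0.085,-0.072],
    [-0.041,-0.117,-0.072],
    [-0.052,-0.15,-0.072],
    [-0.063,-0.183,-0.072],
    [-0.074,-0.216,-0.072],
    [-0.085,-0.248,-0.072],
    [-0.096,-0.28,-0.072],
    [-0.104,-0.305,-0.072],
    [-0.11,-0.321,-0.072],
    [-0.112,-0.329,-0.07],
    [-0.112,-0.33,-0.065],
    [-0.112,-0.33,-0.06],
    [-0.112,-0.33,-0.06],
  ],
  grip=[20,20,20,20,20,20,20,20,20,20,20,20,20,20,20,20,20,20,20,20],
)

```text
clock: 40.5
eef_pos: [0.4437, 0.2946, 0.1858]
tool_rot: [0.001, 1.0, -0.0, -0.001]
ft_force: [0.2, -0.3, -2.9]
gripper_width: 0.0244
grip_force: 59.3
```

In the tool's units: 50 mm / 1000 = 0.05, 47 mm / 1000 = 0.047.

Request:
play_rows(
  delta_rot=[
    [0,0,0],
    [0,0,0],
    [0,0,0],
    [0,0,0],
    [0,0,0],
    [0,0,0],
    [0,0,0],
  ],
  offset=[
    [0,0,0.01],
    [0,0,0.025],
    [0,0,0.04],
    [0,0,0.047],
    [0,0,0.05],
    [0,0,0.05],
    [0,0,0.05],
  ],
  grip=[20,20,20,20,20,20,20],
)

```text
clock: 41.2
eef_pos: [0.4447, 0.2959, 0.1374]
tool_rot: [-0.0, 1.0, -0.0, 0.0]
ft_force: [-0.6, 0.3, -3.3]
gripper_width: 0.0244
grip_force: 59.4
```

```bash
python3 g.py 444.5,296,133,0 ; python3 -c "
from plant import *
s=state();print(s['eef_pos'],s['gripper_width'],s['grip_force'],s['ft_force'],s['wrist_torque'])"
```

```text
444.5,296,133,0 [-0.3 -0.1  4.4] [-0.001 -0.001 -0.   ]
[0.44474813 0.29589203 0.13740455] 0.02441442052994811 59.385294914245605 [-0.58137607  0.25703748 -3.32332595] [ 0.06248497 -0.01958043  0.03867374]
```

In the tool's units: 4.7 mm / 1000 = 0.0047, 4 mm / 1000 = 0.004.

Request:
play_rows(
  delta_rot=[
    [0,0,0],
    [0,0,0],
    [0,0,0],
    [0,0,0],
    [0,0,0],
  ],
  offset=[
    [0,0,0.0015],
    [0,0,0.003],
    [0,0,0.004],
    [0,0,0.0047],
    [0,0,0.0047],
  ],
  grip=[20,20,20,20,20],
)

```text
clock: 41.7
eef_pos: [0.4446, 0.296, 0.1331]
tool_rot: [-0.0, 1.0, -0.0, 0.0]
ft_force: [-1.3, -0.6, 4.1]
gripper_width: 0.0241
grip_force: 60.3
```

Contact. Release, rise and clear the view.

In the tool's units: 200 mm / 1000 = 0.2, 190 mm / 1000 = 0.19.

Request:
play_rows(
  delta_rot=[
    [0,0,0],
    [0,0,0],
    [0,0,0],
    [0,0,0],
    [0,0,0],
    [0,0,0],
    [0,0,0],
    [0,0,0],
    [0,0,0],
    [0,0,0],
    [0,0,0],
    [0,0,0],
    [0,0,0],
    [0,0,0],
    [0,0,0],
    [0,0,0],
    [0,0,0],
  ],
  offset=[
    [0,0,-0.0003],
    [0,0,-0.0003],
    [0,0,-0.0003],
    [0,0,-0.0003],
    [0,0,-0.01],
    [0,0,-0.03],
    [0,0,-0.06],
    [0,0,-0.095],
    [0,0,-0.115],
    [0.005,0.02,-0.12],
    [0.01,0.06,-0.12],
    [0.01,0.105,-0.12],
    [0.01,0.15,-0.12],
    [0.01,0.19,-0.12],
    [0.01,0.2,-0.12],
    [0.01,0.2,-0.12],
    [0.01,0.2,-0.12],
  ],
  grip=[30,40,52,52,52,52,52,52,52,52,52,52,52,52,52,52,52],
)

```text
clock: 43.4
eef_pos: [0.4545, 0.0965, 0.2526]
tool_rot: [-0.0, 1.0, -0.0, 0.0]
ft_force: [0.4, 0.1, -1.3]
gripper_width: 0.0518
grip_force: 0.0
```

```bash
python3 -c "
from h import *
snap('scene','s8');snap('top','t8');a,b=[cv2.imread(f'pics/{f}8.png') for f in 'st']
cv2.imwrite('pics/fin.png',np.vstack([cv2.resize(a[140:280,80:460],(760,280)),cv2.resize(b[140:300,110:490],(760,320))]))"
```

```text
(no output)
```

View pics/fin.png

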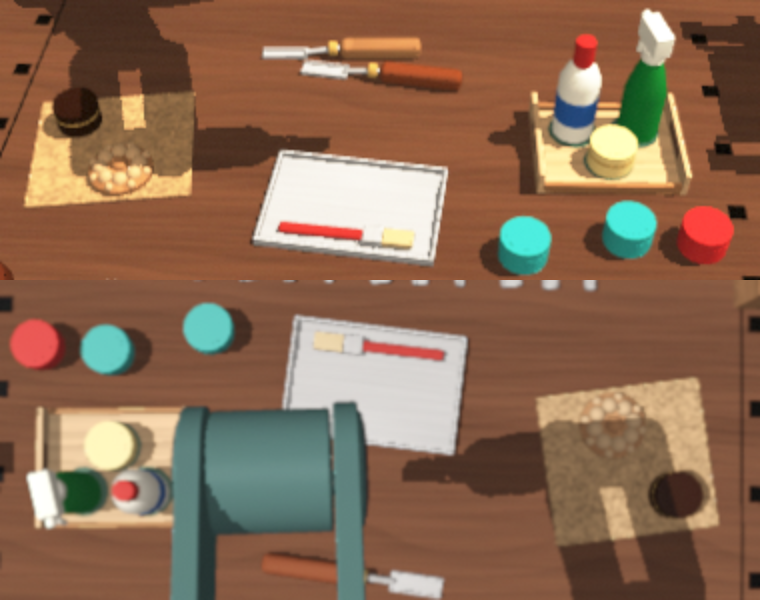

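The final views show the light tin and both bottles upright in the caddy, the dark tin standing on the mat, and the carving where it was.

```bash
python3 -c "
from plant import *
print(hand_in())"
```

```text
the job is handed in; nothing more can be done
None
```

I finished the job and handed it in at about 43 s: the dark tin is on the cork mat, the light tin is in its place in the caddy, both bottles are back upright on their own pads, nothing was knocked over, and the carving was not touched.

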